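Shut the red stopcock in the wet-saw valve box

ROBOT

A 6-joint arm with a two-finger parallel gripper is mounted at the origin on a cart in front of the work surface, level with it; the furniture and walls round the work are solid. World frame = base frame: x ahead of the robot, y to its left, z up, the work surface at z = 0. Lengths are in m, angles in degrees, forces in N, time in s.
With the tool pointing down it reaches from about 0.325 to 0.85 m from the base axis. Payload 15.5 kg.
Tool frame: the origin (TCP) lies midway between the tips of the shut fingers; the grasp point (between the pads) lies 19 mm behind it; y points along the fingers, x is the direction in which the jaws open and shut, and the axes are right-handed (so a half turn about y gives the same grasp; the last joint's range is limited). The gripper opens to 91 mm and grips with 3 to 60 N. Pads are 32 mm wide; open, the fingers measure 118 mm over their backs; the gripper's body (76 mm by 178 mm) begins 60 mm behind the grasp point.
Start: joints at [66.148, 28.281, 77.091, -0, 74.628, -5.472], TCP at [0.197, 0.593, 0.214] pointing down, gripper open.
Joint ranges: [-166.48, 166.48], [-47.26, 123.95], [12.59, 153.08], [-70.14, 250.14], [6.76, 159.57], [-176.63, 176.63]. Speed limits (degrees/s): [108.29, 108.29, 147.25, 172.46, 172.46, 172.46].

INTERFACE

Orientations are given as a 3x3 rotation matrix whose columns are the frame's x, y, z axes.
In Python, from bench import ctrl gives the robot as it stands. The module is installed in compiled form; this text tells all that it offers. Calls block until the motion is done:
- ctrl.goto(position, orientation): joint-space move of the TCP to a pose.
- ctrl.move_l(position, vel=0.15, ori=None, contact_N=None): straight line of the TCP; ori=None keeps the orientation; vel is the mean speed in m/s. With contact_N (N) it stops when the force on the tool has changed by that much, and returns True; else False.
- ctrl.movej(angles): joint-space move.
- ctrl.command_gripper(opening): opening from 0.0 (shut) to 1.0 (fully open); the grip force is fixed at half the most; returns when the fingers have stopped.
- ctrl.sleep(seconds).
- ctrl.ik(position, orientation): joint angles nearest the present ones, or None.
- ctrl.read_camera(name): name is "scene" or "top" or "wrist"; returns the picture (400x640x3 uint8, blue, green, red); there is no depth.
- ctrl.camera_params(name): a dict with "fx", "fy", "cx", "cy" (pixels), "D" ([k1, k2, p1, p2, k3] as OpenCV has them; the pictures are not rectified), "pose" (4x4, takes a point from camera to world coordinates); the wrist camera has in their place "T_tool_cam" (4x4, takes a point from camera to tool coordinates, whose origin is the TCP and whose axes are the tool frame's). Camera axes: x right, y up, looking along -z (the intrinsics and any distortion apply to the point x, -y, -z); pixel columns grow to the right and rows downward; lengths in m; the calibration is good to about 2 mm. A picture is of the moment at which its call begins: read the wrist's pose just before it. camera_params takes no time and is no camera call.
A pose or a line that the arm cannot do raises ctrl.MotionError and nothing moves.
- ctrl.sign_off(): hands the job in, once; it reports no verdict.
Readings, each from a call of its own:
- ctrl.current_t(): time.
- ctrl.current_q(): joint angles.
- ctrl.current_dq(): joint speeds.
- ctrl.current_effort(): joint torques, N m.
- ctrl.current_tool_pos(): TCP position.
- ctrl.current_eef_rot(): TCP orientation.
- ctrl.current_contact_force(): force on the tool from outside, world axes, zero at the start.
- ctrl.current_wrist_torque(): the same for the moment, N m.
- ctrl.current_grip_width(): opening from 0.0 (shut) to 1.0 (fully open).
Only numpy, scipy, OpenCV 4.12 (cv2) and the standard library are available. Lean on these libraries where they do the work, as an engineer would, in place of code of your own. Each camera call takes 0.05 s, during which the arm holds its last target. There are 200 camera calls.

TASK

The grey valve box on the bench holds two stopcocks under a sliding metal cover. Push the cover back along its rails, away from the front of the box, nearly or fully to the end of its travel, so that the box lies open; then push the lever of the red stopcock round until it is fully shut, crosswise to its pipe. Nothing needs gripping, the fingertips just push: never lift the cover, leave the blue lever as it is, and leave the things standing round the box where they are.

Things in the scene. Friction and masses are not known exactly. Their poses are not given: they have to be found in the camera images.
- valve_box: Fixed grey open box, 170 (x) by 280 (y) mm, walls 62 mm high; inside 156 by 252 mm. Origin: centre of its underside. x points from its front to its back, the way the cover slides, y to its left, z up. Dark lips rise to z = 73 mm at its sides and front. Two rails run on behind it to a stop bar at x = 253 mm, 72 mm high. Stopcocks: at x = 25, y = +55 and -55 mm; which is red differs. Pipe ends stick out 25 mm.
- cover: Loose aluminium plate, 166 (x) by 265 (y) by 6 mm, 0.3 to 0.6 kg, lying on the box's rim between the lips, hiding both stopcocks. Origin: centre of its underside, 62 mm above the bench; axes like the box's. Shut, its origin is at x = 0 to 20 mm of the box's frame; against the end stop at about 166 mm. It runs on slippery liners: 1 to 3 N.
- push_face (a point): Centre of the upright front face (looks to the cover's -x) of the black wedge-shaped push grip on the cover: the face is 120 mm wide (y), and rises from the cover's top, 68 mm above the bench, to 98 mm; this point is 88 mm above the bench. The wedge slopes down behind it. It is meant to be pushed to the cover's +x.
- lever_red (a joint): Red lever: 0 = open (lever points to the front of the box, -x, along its pipe), 1.57 = fully shut, at its stop (lever points to the box's left, +y). It turns clockwise as seen from above, stays where it is left, and starts between 0 and 0.3. Pushing it at the grip takes 1 to 3 N.
- red_pivot (a point): Point on the red lever's upright turning axis, 46 mm above the bench, the height of the middle of the lever's grip.
- red_tip (a point): Point on the red lever's grip 60 mm from the axis, 46 mm above the bench. The grip is an upright red bar, 10 mm thick and 16 mm high (38 to 54 mm above the bench), that spans 23 to 65 mm from the axis.
- lever_blue (a joint): Blue lever, made just like the red one; starts between 0 and 0.3 and must be left alone.
- blue_pivot (a point): Point on the blue lever's turning axis, 46 mm above the bench.
- blue_tip (a point): Point on the blue lever's grip 60 mm from its axis, 46 mm above the bench.
- glue_bottle: Loose white glue bottle with a red cap, 59 mm wide, 152 mm high, stands to the left of the box; origin at the centre of its underside. To be left alone.
- tape_roll: Loose roll of masking tape, 111 mm across, 25 mm high, lying to the left of the box; origin at the centre of its underside. To be left alone.
- nippers: Loose red-handled tile nippers, 61 x 188 x 14 mm, lying to the right of the box; origin at the centre of the underside. To be left alone.
- tweezers: Loose steel tweezers, 15 x 125 x 8 mm, lying near the bench's front edge, left of the box; origin at the centre of the underside. To be left alone.

How it is judged (in metres and radians):
On the way, in this order (a step that is already met when the one before it is completed fails the run):
1. the cover is pushed back along its rails and the box lies open (x of cover in the frame of valve_box above 0.14 m), for 0.1 s.
2. the red lever is pushed fully shut (value of joint lever_red above 1.45 rad), for 0.1 s.
At the end, for the whole second after the job is handed in: the cover lies flat and still on its rails, at least 140 mm back from the shut position (stop at about 166 mm); the red lever reads over 1.45 rad (within 7 degrees of its stop); the tip of the blue lever is within 12 mm of where it was (x of cover in the frame of valve_box above 0.14 m and value of joint lever_red above 1.45 rad and z of cover in the frame of valve_box between 0.055 and 0.07 m and angle between cover's own z axis and vertical below 0.06 rad and not (distance of blue_tip from where it was at the start of the episode above 0.012 m) and linear speed of cover below 0.01 m/s); the robot touches nothing.
It fails at once if the cover is lifted or tilted off its rails (over 12 mm up or 0.15 rad) (z of cover in the frame of valve_box above 0.074 m or angle between cover's own z axis and vertical above 0.15 rad).
It fails at once if the blue lever's tip is moved over 12 mm (distance of blue_tip from where it was at the start of the episode above 0.012 m).
It fails at once if the glue bottle, tape roll, nippers or tweezers are moved over 20 mm or knocked over (distance of any of glue_bottle, tape_roll, nippers, tweezers from where it was at the start of the episode above 0.02 m or angle between any of glue_bottle, tape_roll, nippers, tweezers's own z axis and vertical above 0.3 rad).
It also fails if it takes over 51 s, if anything falls off the work surface, if the arm or the gripper's body presses on something with over 40 N, if the wrist force passes 120 N, or if a joint passes its speed limit or range.

## Working session

There is one attempt and no reset: what is moved stays moved. The work goes in short steps, each a Python script; the robot and the scene stay as the last script left them, time stands still between calls to the robot, and variables do not carry over. Pictures are saved under pics/ and viewed, about 8 in all and at most 12, crops included, and the job is handed in when it is done.

```bash
mkdir -p pics
cat > h.py <<'E'
import numpy as np, cv2
from bench import ctrl
def cam(name):
    p=ctrl.camera_params(name)
    K=np.array([[p["fx"],0,p["cx"]],[0,p["fy"],p["cy"]],[0,0,1]]);D=np.array(p["D"],float)
    if "pose" in p: T=np.array(p["pose"])
    else:
        W=np.eye(4);W[:3,:3]=ctrl.current_eef_rot();W[:3,3]=ctrl.current_tool_pos();T=W@np.array(p["T_tool_cam"])
    return K,D,T
def unproj(c,px,z):
    K,D,T=c
    u=cv2.undistortPoints(np.array(px,float).reshape(-1,1,2),K,D).reshape(-1,2)
    d=np.c_[u[:,0],-u[:,1],-np.ones(len(u))]@T[:3,:3].T
    o=T[:3,3]; z=np.broadcast_to(z,len(u))
    return o+d*((z-o[2])/d[:,2])[:,None]
def proj(c,P):
    K,D,T=c
    q=(np.array(P,float).reshape(-1,3)-T[:3,3])@T[:3,:3]
    q=q*[1,-1,-1]
    return cv2.projectPoints(q,np.zeros(3),np.zeros(3),K,D)[0].reshape(-1,2)
E
python3 - <<'E'
from h import *
for n in("scene","top"):
    cv2.imwrite(f"pics/{n}0.png",ctrl.read_camera(n)); print(n,np.round(cam(n)[2],3).tolist(),cam(n)[0][0,0])
print(np.round(ctrl.current_eef_rot(),3).tolist(),ctrl.current_t())
E
```

```text
scene [[-0.535, 0.414, -0.736, -0.222], [-0.845, -0.258, 0.468, 0.654], [0.004, 0.873, 0.488, 0.569], [0.0, 0.0, 0.0, 1.0]] 384.47717239480374
top [[0.024, 0.979, -0.2, 0.238], [-1.0, 0.024, 0.0, 0.192], [0.005, 0.2, 0.98, 1.419], [0.0, 0.0, 0.0, 1.0]] 473.3441651533587
[[0.315, -0.0, -0.949], [0.949, -0.001, 0.315], [-0.001, -1.0, 0.0]] 0.1
```

View pics/top0.png

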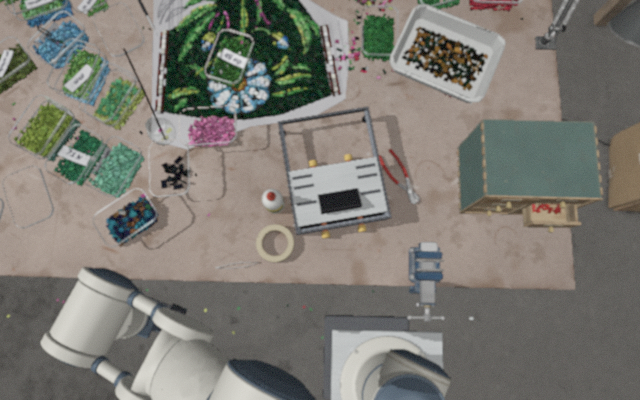

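View pics/scene0.png

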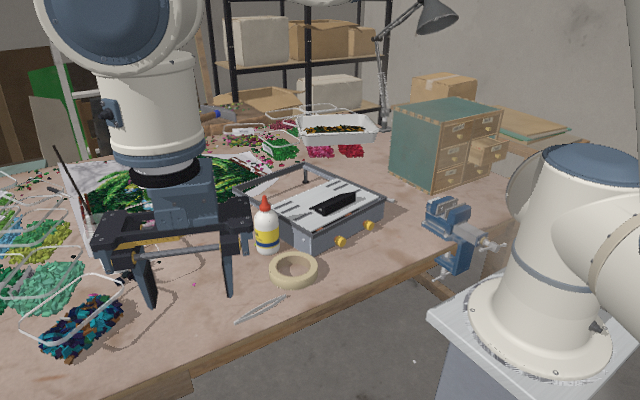

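The top view shows the box at about (340,175): the cover and black grip at (340,201), with the rails and stop bar reaching up to row 113. The bottle is at (272,200), the tape at (275,243), the nippers at (400,178) and the tweezers at about (240,265). Next I'll enlarge it to get the corners.

Run:
```python
from h import *
im=cv2.imread("pics/top0.png")[95:255,230:430]
cv2.imwrite("pics/c1.png",cv2.resize(im,None,fx=3.75,fy=3.75,interpolation=cv2.INTER_CUBIC))
```

```text
(no output)
```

View pics/c1.png

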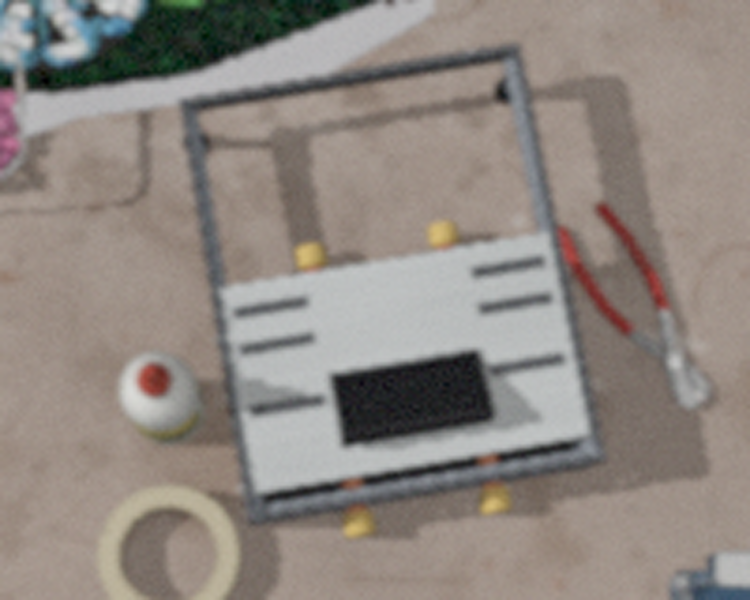

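```bash
cat >> h.py <<'E'
def fitbox(c,px,loc):
    from scipy.optimize import least_squares
    loc=np.array(loc)
    def w(p):
        cs,s=np.cos(p[2]),np.sin(p[2]);return np.c_[p[0]+cs*loc[:,0]-s*loc[:,1],p[1]+s*loc[:,0]+cs*loc[:,1],loc[:,2]]
    r=least_squares(lambda p:(proj(c,w(p))-px).ravel(),[0.5,0.1,0.1]);return r
E
python3 - <<'E'
from h import *
c=cam("top")
f=lambda a:(np.array(a,float)+.5)/3.75-.5+[230,95]
px=f([(252,518),(601,455),(185,103),(518,48)])
P=unproj(c,px,.073);print(P.round(4).tolist())
d=lambda i,j:np.linalg.norm(P[i]-P[j]).round(4)
print("wid",d(0,1),d(2,3),"len",d(0,2),d(1,3))
r=fitbox(c,px,[(-.085,.14,.073),(-.085,-.14,.073),(.257,.14,.073),(.257,-.14,.073)])
print(r.x,np.degrees(r.x[2]),r.fun.round(2))
x,y,t=r.x;R=np.array([[np.cos(t),-np.sin(t)],[np.sin(t),np.cos(t)]])
loc=lambda a,z:((unproj(c,f(a),z)[:,:2]-[x,y])@R).round(4).tolist()
print("cover",loc([(220,287),(550,232),(262,495),(585,445)],.068))
print("pipes",loc([(310,255),(442,233),(359,522),(494,498)],.025))
print("grip top front",loc([(345,445),(493,420)],.098),"grip rear",loc([(332,376),(480,352)],.068))
print("bottle",loc([(160,395)],.1),"tape",loc([(170,550)],.02),"nip",loc([(565,232),(600,207),(690,408)],.01))
print("bottle cap",unproj(c,f([(153,379)]),.15))
E
```

```text
[[0.4203, 0.2669, 0.073], [0.4757, 0.0001, 0.073], [0.7536, 0.3324, 0.073], [0.8076, 0.0658, 0.073]]
wid 0.2724 0.2721 len 0.3398 0.3383
[0.53018072 0.14943113 0.19767125] 11.32572861989284 [-1.1   0.3   1.62  0.49 -1.56 -0.36  1.04 -0.63]
cover [[0.101, 0.1321], [0.1007, -0.1326], [-0.0677, 0.1265], [-0.0722, -0.1259]]
pipes [[0.1271, 0.0567], [0.127, -0.0528], [-0.0955, 0.0554], [-0.0951, -0.0534]]
grip top front [[-0.0456, 0.0579], [-0.0459, -0.056]] grip rear [[0.0152, 0.0575], [0.0143, -0.0597]]
bottle [[0.0162, 0.1895]] tape [[-0.0911, 0.2062]] nip [[0.1148, -0.1548], [0.131, -0.1877], [-0.0482, -0.2256]]
bottle cap [[0.51036091 0.33854613 0.15      ]]
```

```bash
cat >> h.py <<'E'
BX,BY,BT=0.5302,0.1494,0.1977
def W(x,y,z,pose=None):
    bx,by,t=pose or (BX,BY,BT)
    return np.array([bx+np.cos(t)*x-np.sin(t)*y,by+np.sin(t)*x+np.cos(t)*y,z])
def ORI(a,s=1): # tool x along angle a in world, y down
    x=np.array([np.cos(a),np.sin(a),0]);y=np.array([0,0,-1.]);return np.c_[x,y,np.cross(x,y)]
E
python3 - <<'E'
from h import *
print(np.round(ctrl.camera_params("wrist")["T_tool_cam"],3).tolist(),cam("wrist")[0][0,0])
for a in (BT,BT+np.pi):
  for p in((-.09,0,.34),(-.1,0,.083),(.1,0,.083),(0,.1,.042)):
    q=ctrl.ik(W(*p),ORI(a)); print(a,p,None if q is None else np.round(q,1))
a=BT+np.pi if 0 else BT
E
```

```text
[[1.0, 0.0, -0.0, 0.0], [-0.0, 0.26, -0.966, -0.17], [-0.0, 0.966, 0.26, 0.072], [0.0, 0.0, 0.0, 1.0]] 302.1665651420243
0.1977 (-0.09, 0, 0.34) [ 9.2  8.3 87.3 -0.  84.5 -2.2]
0.1977 (-0.1, 0, 0.083) [  9.1  26.1 109.5  -0.   44.4  -2.2]
0.1977 (0.1, 0, 0.083) [ 9.8 38.2 80.9 -0.  60.9 -1.5]
0.1977 (0, 0.1, 0.042) [19.8 36.4 95.  -0.  48.6  8.5]
3.3392926535897933 (-0.09, 0, 0.34) None
3.3392926535897933 (-0.1, 0, 0.083) None
3.3392926535897933 (0.1, 0, 0.083) None
3.3392926535897933 (0, 0.1, 0.042) [  19.8   36.4   95.    -0.    48.6 -171.5]
```

Run:
```python
from h import *
p=np.array(ctrl.current_tool_pos());ctrl.move_l(p+[0,0,.1],vel=.2)
ctrl.goto(W(-.09,-.02,.30),ORI(BT)); ctrl.command_gripper(0.0)
c=cam("wrist");im=ctrl.read_camera("wrist");cv2.imwrite("pics/w1.png",im)
np.savez("w1.npz",*c);print(ctrl.current_t(),ctrl.current_tool_pos())
```

```text
4.125 [0.44586298 0.112089   0.29998661]
```

View pics/w1.png

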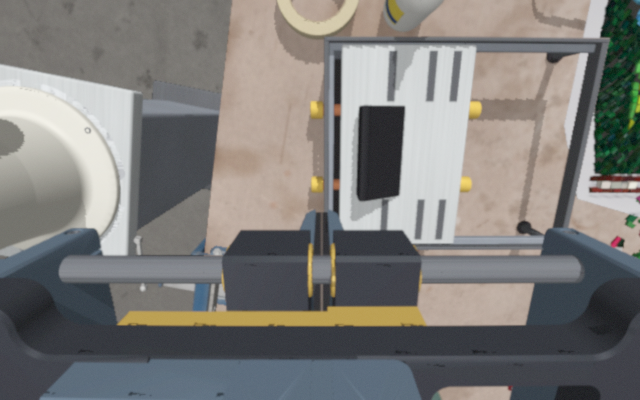

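The wrist view (right = box +x) shows the box corners at about (327,41), (606,39) and (568,246). The grip runs from columns 359 to 404 and rows 105 to 198, and the pipe ends are at columns 311 and 481. I'll refine the pose with these.

Run:
```python
from h import *
d=np.load("w1.npz");c=[d[k] for k in("arr_0","arr_1","arr_2")]
px=np.array([(327,41),(606,39),(567,246)],float)
P=unproj(c,px,.073);print(P.round(4).tolist(),np.linalg.norm(P[0]-P[1]),np.linalg.norm(P[1]-P[2]))
r=fitbox(c,px,[(-.085,.14,.073),(.257,.14,.073),(.257,-.14,.073)]);print(r.x,r.fun.round(1))
R=np.array([[np.cos(BT),-np.sin(BT)],[np.sin(BT),np.cos(BT)]])
loc=lambda a,z:((unproj(c,a,z)[:,:2]-[BX,BY])@R).round(4).tolist()
print("corners",loc(px,.073))
print("front lip outer",loc([(327,100),(329,200)],.073))
print("cover",loc([(342,46),(475,47),(453,243),(339,236)],.068))
print("pipes",loc([(311,109),(311,184),(481,109),(471,184)],.03))
print("grip top",loc([(361,106),(359,198)],.098),loc([(404,106),(400,196)],.068))
```

```text
[[0.4228, 0.2668, 0.073], [0.754, 0.3377, 0.073], [0.816, 0.0721, 0.073]] 0.33876809155912035 0.27267343315939563
[0.53516289 0.14788255 0.22061135] [-1.1  0.6  2.  -2.5 -0.9  2.9]
corners [[-0.0823, 0.1363], [0.2565, 0.1406], [0.2651, -0.1319]]
front lip outer [[-0.082, 0.0683], [-0.0786, -0.0626]]
cover [[-0.0638, 0.1317], [0.0993, 0.1311], [0.1011, -0.1289], [-0.0638, -0.1178]]
pipes [[-0.1036, 0.0578], [-0.1046, -0.0503], [0.1358, 0.0582], [0.1354, -0.0503]]
grip top [[-0.0421, 0.0605], [-0.0409, -0.0527]] [[0.0167, 0.0612], [0.0196, -0.0584]]
```

Run:
```python
from h import *
ctrl.goto(W(-.1,.003,.15),ORI(BT)); ctrl.move_l(W(-.1,.003,.083),vel=.15)
loc=lambda:(np.linalg.inv(np.array([[np.cos(BT),-np.sin(BT)],[np.sin(BT),np.cos(BT)]]))@(np.array(ctrl.current_tool_pos())[:2]-[BX,BY])).round(4)
h=ctrl.move_l(W(-.045,.003,.083),vel=.04,contact_N=1.5);print(h,loc(),np.round(ctrl.current_contact_force(),2),ctrl.current_t())
for _ in range(4):
    h=ctrl.move_l(W(.12,.003,.083),vel=.06,contact_N=10);print(h,loc(),np.round(ctrl.current_contact_force(),2),ctrl.current_t())
    if not h or loc()[0]>.07:break
ctrl.move_l(W(loc()[0]-.03,.003,.083),vel=.1);ctrl.move_l(W(loc()[0]-.08,-.02,.28),vel=.25)
c=cam("wrist");im=ctrl.read_camera("wrist");cv2.imwrite("pics/w2.png",im)
np.savez("w2.npz",*c);print(loc(),ctrl.current_t())
```

```text
False [-0.0451  0.003 ] [ 0.31  0.28 -0.59] 6.9083
True [0.0993 0.003 ] [-0.5   0.67 -0.56] 9.0167
[-0.0104 -0.0199] 10.525
```

View pics/w2.png

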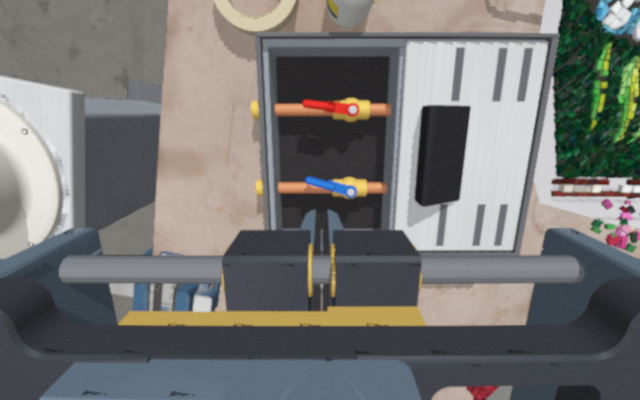

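The cover is fully back against the stop bar. Red is the left stopcock, with its pivot near (353,109) and lever end near (305,104). Blue's pivot is near (350,191) and its lever end near (308,182). The bottle is at the top, around (350,5).

Run:
```python
from h import *
d=np.load("w2.npz");c=[d[k] for k in("arr_0","arr_1","arr_2")]
R=np.array([[np.cos(BT),-np.sin(BT)],[np.sin(BT),np.cos(BT)]])
loc=lambda a,z:((unproj(c,a,z)[:,:2]-[BX,BY])@R).round(4).tolist()
print("red",loc([(353,109),(304,104)],.054),"blue",loc([(350,191),(307,181)],.054))
print("cover front",loc([(406,41),(394,249)],.068),"inner opening front/back",loc([(276,100),(391,100)],.062),"left wall",loc([(330,56)],.062))
print("grip front top",loc([(424,106),(417,203)],.098), "bottle base side",loc([(330,16),(368,16)],.05))
im=cv2.imread("pics/w2.png")[20:220,240:420];cv2.imwrite("pics/w2c.png",cv2.resize(im,None,fx=3,fy=3,interpolation=cv2.INTER_CUBIC))
```

```text
red [[0.0297, 0.0574], [-0.0319, 0.0635]] blue [[0.0285, -0.0493], [-0.0294, -0.0355]]
cover front [[0.0875, 0.133], [0.0896, -0.1279]] inner opening front/back [[-0.0657, 0.068], [0.0752, 0.068]] left wall [[0.0001, 0.1179]]
grip front top [[0.1046, 0.0602], [0.106, -0.0529]] bottle base side [[0.0001, 0.164], [0.0451, 0.164]]
```

View pics/w2c.png

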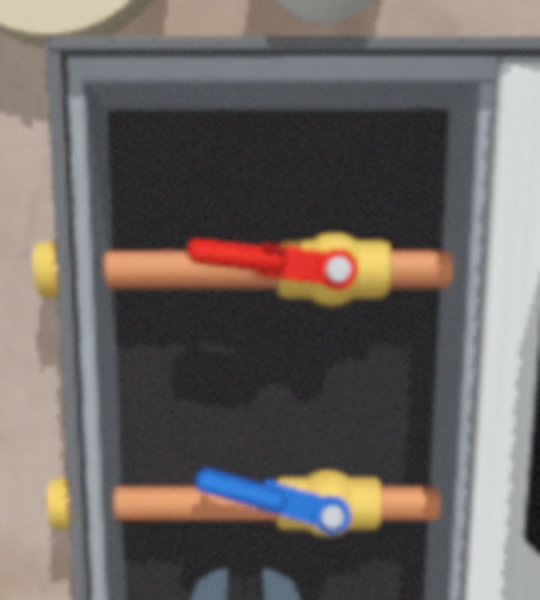

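Run:
```python
from h import *
nb=tuple(W(.005,.004,0)[:2])+(BT,)
O=ORI(BT+np.radians(170)); L=lambda x,y,z:W(x,y,z,nb)
px,py=.025,.054
def arc(th,r,d,z=.042):
    return L(px-r*np.cos(th)-d*np.sin(th),py+r*np.sin(th)-d*np.cos(th),z)
start=(-.020,.026)
ths=np.linspace(.1,1.3,6);way=[arc(t,.045-.006*(t-.1)/1.2,.022-.005*(t-.1)/1.2) for t in ths]
end=arc(1.57,.038,.002)
def inv(p):
    v=np.array(p)[:2]-nb[:2];return np.array([np.cos(BT)*v[0]+np.sin(BT)*v[1],-np.sin(BT)*v[0]+np.cos(BT)*v[1]]).round(4)
for p in [L(*start,.25),L(*start,.042)]+way+[end]:
    q=ctrl.ik(p,O);print(inv(p),None if q is None else np.round(q,1))
    assert q is not None
f=lambda:(inv(ctrl.current_tool_pos()),np.round(ctrl.current_contact_force(),1),round(ctrl.current_t(),2))
ctrl.goto(L(*start,.25),O); ctrl.move_l(L(*start,.08),vel=.2)
if ctrl.move_l(L(*start,.042),vel=.05,contact_N=5): print("touch on descent",f()); raise SystemExit
for p in way:
    h=ctrl.move_l(p,vel=.06,contact_N=15);print(h,*f())
    if h: raise SystemExit
h=ctrl.move_l(end,vel=.04,contact_N=12);print("end",h,*f(),ctrl.current_tool_pos())
```

```text
[-0.02   0.026] [  12.7   19.3   86.3   -0.    74.4 -168.6]
[-0.02   0.026] [  12.7   34.8   99.1   -0.    46.  -168.6]
[-0.022   0.0366] [  13.8   34.8   99.2   -0.    46.  -167.5]
[-0.0233  0.0488] [  15.1   34.9   99.1   -0.    46.1 -166.2]
[-0.0216  0.0606] [  16.4   35.1   98.5   -0.    46.4 -164.9]
[-0.0171  0.0713] [  17.5   35.4   97.6   -0.    47.  -163.9]
[-0.0104  0.0803] [  18.3   35.9   96.3   -0.    47.8 -163. ]
[-0.0018  0.087 ] [  18.9   36.4   94.9   -0.    48.7 -162.4]
[0.023 0.092] [  19.    37.8   91.2   -0.    51.  -162.3]
False [-0.022   0.0371] [-0.3 -0.2  0. ] 15.3
False [-0.0234  0.0491] [-0.8  0.   0.7] 15.66
False [-0.0216  0.0609] [-0.3 -0.  -0.2] 16.01
False [-0.017   0.0716] [ 1.4  0.3 -0.1] 16.35
False [-0.01    0.0806] [-0.2 -0.3  0.7] 16.68
False [-0.0013  0.0873] [0.4 0.4 0.3] 17.02
end True [0.0067 0.0888] [-3.9 -0.9  3.1] 17.42 [0.52346418 0.24272625 0.04118136]
```

The finger stopped 18 mm short of the pivot line. That matches a 13 mm finger half-thickness plus 5 mm half lever, so the lever should be at its stop. I'll back off and look.

Run:
```python
from h import *
p=np.array(ctrl.current_tool_pos());d=W(1,0,0)-W(0,0,0)
ctrl.move_l(p-.02*d,vel=.08);p=np.array(ctrl.current_tool_pos());ctrl.move_l(p+[0,0,.22],vel=.25)
ctrl.goto(W(-.0104,-.0199,.28),ORI(BT))
c=cam("wrist");im=ctrl.read_camera("wrist");cv2.imwrite("pics/w3.png",im)
np.savez("w3.npz",*c);print(ctrl.current_t(),np.round(ctrl.current_contact_force(),1))
im=im[0:260,220:600];cv2.imwrite("pics/w3c.png",cv2.resize(im,None,fx=2.1,fy=2.1,interpolation=cv2.INTER_CUBIC))
```

```text
21.3417 [-0.9  0.1  0.2]
```

View pics/w3c.png

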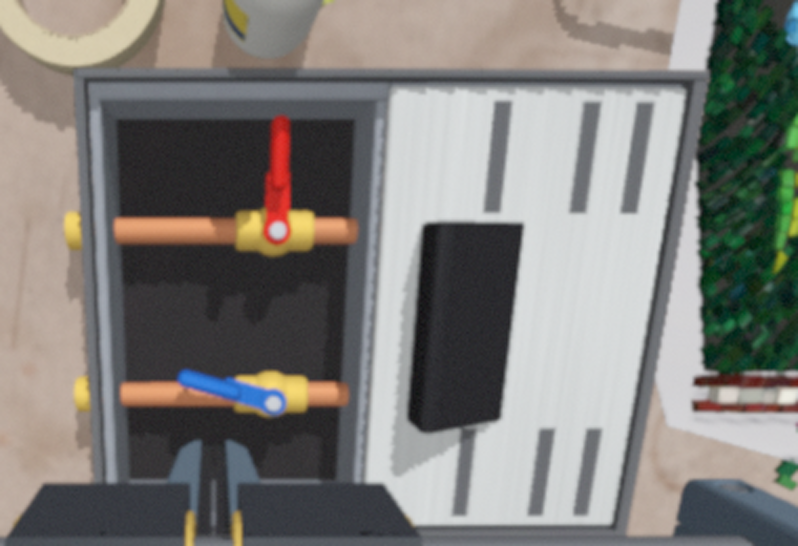

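The crop shows the red lever crosswise to its pipe, from pivot (278,231) to end (281,118). Blue runs from (273,402) to (184,376), as before, and the cover is still at the stop. I'll check the angle in numbers and, if it is good, hand in.

Run:
```python
from h import *
d=np.load("w3.npz");c=[d[k] for k in("arr_0","arr_1","arr_2")]
f=lambda a:(np.array(a,float)+.5)/2.1-.5+[220,0]
P=unproj(c,f([(278,231),(281,122),(273,402),(187,377),(116,231),(356,231)]),[.054]*4+[.03]*2)
a=lambda v:np.arctan2(v[1],v[0])
pipe=a(P[5]-P[4]);red=np.pi-(a(P[1]-P[0])-pipe);blue=np.pi-(a(P[3]-P[2])-pipe)
print("red",red,"blue",blue,"pipe",pipe,"vs box",BT,"red vs box",red+BT-pipe)
if red>1.48: ctrl.sign_off();print("signed",ctrl.current_t())
```

```text
red 1.5741260943811473 blue 0.28998844530017553 pipe 0.19831756090958358 vs box 0.1977 red vs box 1.5735085334715637
the job is handed in; nothing more can be done
the job is handed in; nothing more can be done
```

The job is handed in, at about 21.5 s on the robot's clock. The hand-in gives no verdict, so what follows is from my own checks.

- **Cover:** I pushed the grip's front face along the rails with the shut fingertips until a force rise at the end stop. The grip moved about 147 mm. In the last picture the cover lies flat against the stop bar.
- **Red lever:** red turned out to be the left stopcock. I pushed its lever round in an arc until the force rose at its stop. In the last picture it measures about 1.57 rad; the limit is 1.45.
- **Left alone:** no finger or gripper path came near the blue lever. I checked the glue bottle and tape roll by eye only, and did not re-measure them. The nippers and tweezers were out of view in the last picture. At hand-in the gripper was about 0.28 m up and touching nothing.

**Where measurements disagreed:**
- **Box position:** my first fit was about 5 mm off in x and 4 mm in y. I corrected it from the pivots seen after opening, before moving the lever.
- **Blue lever:** it read 0.23 rad before and 0.29 rad after. That is about 3 mm at the tip, which I put down to picking pixels by hand; the limit is 12 mm.

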